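# Weigh two riser blocks and lock the heavier one in its holder

## Robot

A 6-joint arm with a two-finger parallel gripper is mounted at the origin on a cart in front of the work surface, level with it; the furniture and walls round the work are solid. World frame = base frame: x ahead of the robot, y to its left, z up, the work surface at z = 0. Lengths are in m, angles in rad, forces in N, time in s.
With the tool pointing down it reaches from about 0.425 to 0.95 m from the base axis. Payload 3.5 kg.
Tool frame: the origin (TCP) lies at the very end of the fingers, on their centre line; the grasp point (between the pads) lies 19 mm behind it; z points along the fingers, y is the direction in which the jaws open and shut (so a half turn about z gives the same grasp; the last joint's range is limited). The gripper opens to 85 mm and grips with 20 to 120 N. Pads are 22 mm wide; open, the fingers measure 114 mm over their backs; the gripper's body (76 mm by 85 mm) begins 54 mm behind the grasp point. The pads swing forward as they close: fully open they stand 13 mm farther back than shut.
Start: joints at [-0.15, 0.286, 1.577, -0, 1.279, -0.15], TCP at [0.675, 0, 0.231] pointing down, gripper open.
Joint ranges: [-2.77, 2.77], [-0.9, 2.22], [0.21, 2.48], [-1.53, 4.67], [0.24, 2.81], [-2.84, 2.84]. Speed limits (rad/s): [2.79, 2.79, 3.14, 3.14, 3.14, 3.14].

## Interface

Orientations are given as a rotation vector (axis times angle).
In Python, from rig import robot gives the robot as it stands. Calls block until the motion is done:
- robot.move_to(position, orientation): joint-space move of the TCP to a pose.
- robot.servo_line(position, rotation=None, rate=0.15, f_stop=None): straight line of the TCP; rotation=None keeps the orientation; rate is the mean speed in m/s. With f_stop (N) it stops when the force on the tool has changed by that much, and returns True; else False.
- robot.move_joints(angles): joint-space move.
- robot.grip(opening, force=None): finger opening in m; force is the grip in N (None keeps the last); returns when the fingers have stopped.
- robot.sleep(seconds).
- robot.ik(position, orientation): joint angles nearest the present ones, or None.
- robot.read_camera(name): name is "scene" or "side" or "wrist"; returns the picture (420x560x3 uint8, red, green, blue); there is no depth.
- robot.camera_model(name): a dict with "fx", "fy", "cx", "cy" (pixels), "R" (3x3) and "t" (3): a world point X has camera coordinates R X + t. Camera axes: x right, y down, z forward; pixel columns grow to the right and rows downward; lengths in m; the calibration is good to about 2 mm. The wrist camera is an equidistant fisheye: a pixel r from the principal point sees the ray r / f radians off the axis. A picture is of the moment at which its call begins: read the wrist's pose just before it. camera_model takes no time and is no camera call; for the wrist camera it gives the pose at the moment of the call.
A pose or a line that the arm cannot do raises robot.IKError and nothing moves.
- robot.close_job(): hands the job in, once; it reports no verdict.
Readings, each from a call of its own:
- robot.get_time(): time.
- robot.get_joint_pos(): joint angles.
- robot.get_dq(): joint speeds.
- robot.get_joint_torque(): joint torques, N m.
- robot.get_position(): TCP position.
- robot.get_tool_rot(): TCP orientation.
- robot.get_wrist_force(): force on the tool from outside, world axes, zero at the start.
- robot.get_wrist_torque(): the same for the moment, N m.
- robot.get_width(): finger opening in m.
Only numpy, scipy, OpenCV 4.12 (cv2) and the standard library are available. Lean on these libraries where they do the work, as an engineer would, in place of code of your own. Each camera call takes 0.05 s, during which the arm holds its last target.

## Task

The two aluminium riser blocks look the same, but one has a heavier core: lay one on each pan of the balance, let go of both and let the beam tip to see which is heavier. Leave the lighter block lying on its pan; set the heavier one lengthways in the open mouth of the blue holder and gently slide it along the channel, past the brass spring catch, until it is fully home against the steel end stop and the catch has sprung out behind it. Do not lean hard on the balance or ram the stop (stay below 30 N on either), and leave the tape, the bottle and the objective where they stand.

Things in the scene. Friction and masses are not known exactly. Their poses are not given: they have to be found in the camera images.
- block_a_mid (a point): drilled aluminium riser block, 30 mm wide (its x), 45 mm long (its y), 30 mm high, two dark holes in the top; one of two that look alike, of which one has a heavier core (they differ by 25 g or more, each weighs 0.1 to 0.25 kg). This point is the block's centre, 15 mm above its underside
- block_b_mid (a point): drilled aluminium riser block, 30 mm wide (its x), 45 mm long (its y), 30 mm high, two dark holes in the top; one of two that look alike, of which one has a heavier core (they differ by 25 g or more, each weighs 0.1 to 0.25 kg). This point is the block's centre, 15 mm above its underside
- balance: small equal-arm balance fixed to the table, grey base 84 x 110 mm; origin under its middle at table height; its y axis runs along the beam (the two pans stand at +85 and -85 mm), x across it, z up. Nothing of it stands higher than the pan rims
- beam (a joint): tilt of the beam in rad: 0 level, positive when the pan on the balance's +y side is up (the -y side is heavier), negative when the +y side is down; stops at +0.12 and -0.12. A weak spring levels it when empty; one block, or the difference of the two, tips it to its stop
- pan_l_floor (a point): round steel pan on the balance's +y arm: flat floor 36 mm in radius, rim 43 mm in outer radius, 5 mm above the floor; it always stays level. This point is the centre of its floor, 85 mm from the balance's middle, 73 mm above the table when the beam is level, 10 mm lower or higher when tipped
- pan_r_floor (a point): round steel pan on the balance's -y arm: flat floor 36 mm in radius, rim 43 mm in outer radius, 5 mm above the floor; it always stays level. This point is the centre of its floor, 85 mm from the balance's middle, 73 mm above the table when the beam is level, 10 mm lower or higher when tipped
- holder: blue holder fixed to the table, base 60 mm wide, from x = -145 to +25 mm; origin at table height on its channel's centre line. The channel runs along x, open to -x; its floor is 6 mm above the table; it is 32 mm wide between walls 8 mm high that run from x = +18 to -80 mm, then flare to about 45 mm wide at x = -106 mm. A block goes in lengthways, towards +x
- holder_stop (a point): middle of the range of the steel end stop that closes the channel, on the centre line, 18 mm above the table, at the holder's x = 0. The stop is 24 mm high, rigid, and set with its face anywhere from x = -10 to +10 mm: the setting is not measured, find it by feel or sight. A home block's centre is 22.5 mm before the face. Screw on top to 37 mm, side arm outside the -y wall to 20 mm
- holder_mouth (a point): point on the channel floor (6 mm above the table) at the holder's x = -104 mm, where a block can be set down: with its centre here its front end is still before the catch for every setting of the stop
- catch (a joint): brass spring catch on the stop's side arm: how far its nose is pressed back, m (0 = sprung out). The nose, 15 to 21 mm above the table, juts 6 mm in over the -y wall: 22 degree ramp from 63 to 48.5 mm before the stop's face, steep back ending 46 mm before it. A passing block presses it back 4 to 6 mm; pushing past takes about 5 N
- tape: black roll of tape, 59 mm across, 19 mm high, bystander; origin under its middle
- oil_bottle: small bottle with black cap, 28 mm across, 66 mm high, bystander; origin under its middle
- objective: microscope objective standing up, 31 mm across, 50 mm high, bystander; origin under its middle
There are look-alikes about, which are no part of the job. Leave any red look-alike of the part that bears block_b_mid alone. Leave any green look-alike of the part that bears block_a_mid alone.

How it is judged:
By the outcome, as a careful person would: the job done as asked, in the order asked, and still so for the second after the job is handed in, with the robot touching nothing.
It also fails if it takes over 72 s, if anything falls off the work surface, if the arm or the gripper's body presses on something with over 40 N, if the wrist force passes 120 N, or if a joint passes its speed limit or range.

## Working session

There is one attempt and no reset: what is moved stays moved. The work goes in short steps, each a Python script; the robot and the scene stay as the last script left them, time stands still between calls to the robot, and variables do not carry over. Pictures are saved under pics/ and viewed, and the job is handed in when it is done.

```bash
ls; mkdir -p pics; python3 - <<'E'
from rig import robot
import cv2
for n in ["scene","side","wrist"]:
    im=robot.read_camera(n); cv2.imwrite(f"pics/{n}0.png",im[:,:,::-1])
    m=robot.camera_model(n); print(n,{k:(v.round(4).tolist() if hasattr(v,'round') and hasattr(v,'tolist') else v) for k,v in m.items()})
print(robot.get_time(),robot.get_tool_rot())
E
```

```text
pics
scene {'fx': 439.47799259554836, 'fy': 439.47799259554836, 'cx': 273.922528761093, 'cy': 212.1938328770743, 'R': [[0.4818, -0.8763, -0.0056], [-0.6817, -0.3708, -0.6308], [0.5506, 0.3077, -0.776]], 't': [-0.4101, 0.3922, 0.8056]}
side {'fx': 467.23211781843355, 'fy': 467.23211781843355, 'cx': 273.0205989764727, 'cy': 215.13797429986656, 'R': [[-0.9947, -0.1025, -0.0051], [-0.0622, 0.6416, -0.7645], [0.0816, -0.7602, -0.6446]], 't': [0.5594, 0.1886, 0.8889]}
wrist {'fx': 325.19226210127806, 'fy': 325.19226210127806, 'cx': 279.11137144042647, 'cy': 208.63233291809084, 'R': [[1.0, 0.0013, -0.0019], [0.0018, -0.9623, 0.2719], [-0.0015, -0.2719, -0.9623]], 't': [-0.6741, -0.0358, 0.3789]}
0.15 [-2.22042617e+00 -2.22028316e+00  1.76617180e-03]
```

View pics/scene0.png

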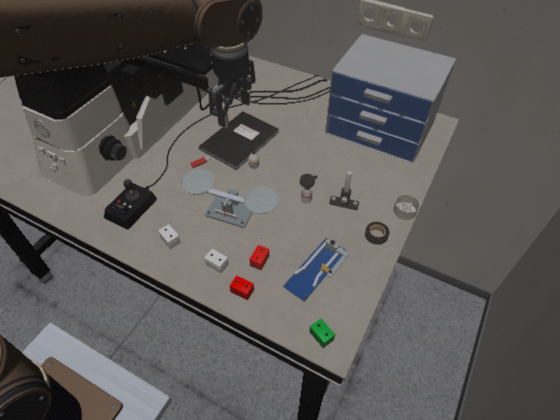

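View pics/side0.png

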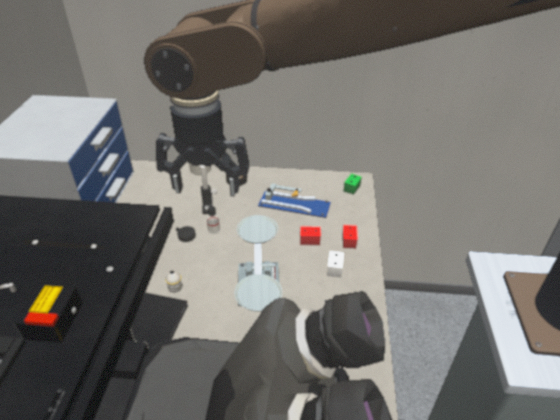

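View pics/wrist0.png

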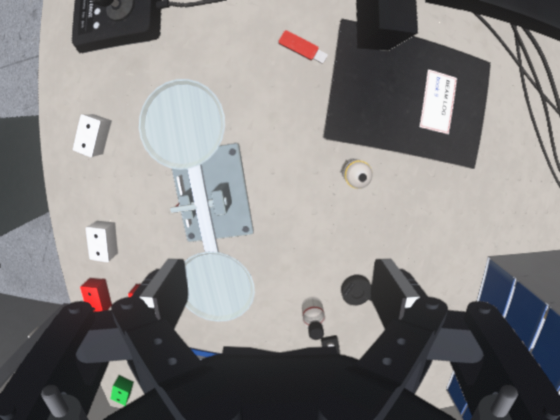

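```bash
cat > h.py <<'E'
from rig import robot
import numpy as np, cv2
from scipy.spatial.transform import Rotation as Rot
def ray(m,uv,fish):
    x=(uv[0]-m['cx'])/m['fx'];y=(uv[1]-m['cy'])/m['fy']
    if fish:
        r=np.hypot(x,y); s=np.sin(r)/r if r>1e-9 else 1; d=np.array([x*s,y*s,np.cos(r)])
    else: d=np.array([x,y,1.])
    R=np.array(m['R']);t=np.array(m['t'])
    return -R.T@t, R.T@d
def toplane(m,uv,z,fish=True):
    c,d=ray(m,uv,fish); return (c+d*(z-c[2])/d[2])
def proj(m,X,fish=True):
    p=np.array(m['R'])@np.array(X)+np.array(m['t'])
    if fish:
        r=np.hypot(p[0],p[1]); th=np.arctan2(r,p[2]); q=p[:2]/max(r,1e-9)*th
    else: q=p[:2]/p[2]
    return np.array([q[0]*m['fx']+m['cx'],q[1]*m['fy']+m['cy']])
def down(yaw): # jaw (tool y) direction at angle yaw in the world
    y=np.array([np.cos(yaw),np.sin(yaw),0]);z=np.array([0,0,-1.]);x=np.cross(y,z)
    return Rot.from_matrix(np.stack([x,y,z],1)).as_rotvec()
E
python3 - <<'E'
from h import *
m=robot.camera_model("wrist"); s=robot.camera_model("scene")
for n,uv,z in [("blk1",(90,135),.03),("blk2",(101,242),.03),("panU",(182,124),.078),("panD",(217,286),.078),("red",(95,294),.03)]:
    print(n,toplane(m,uv,z).round(4))
for n,uv,z in [("blk1",(169,236),.02),("blk2",(216,260),.02),("panU",(198,181),.078),("panD",(261,200),.078),("holdermid",(316,268),.006),("green",(322,332),.02),("red1",(259,257),.02),("red2",(242,287),.02)]:
    print(n,toplane(s,uv,z,False).round(4))
R=Rot.from_rotvec(robot.get_tool_rot()).as_matrix();print(R.round(3))
E
```

```text
blk1 [0.451  0.0624 0.03  ]
blk2 [ 0.4483 -0.0719  0.03  ]
panU [0.5844 0.0672 0.078 ]
panD [ 0.6094 -0.0982  0.078 ]
red [ 0.4193 -0.1508  0.03  ]
blk1 [0.4404 0.0604 0.02  ]
blk2 [ 0.4374 -0.0761  0.02  ]
panU [0.5809 0.0648 0.078 ]
panD [ 0.6015 -0.1027  0.078 ]
holdermid [ 0.5361 -0.2835  0.006 ]
green [ 0.3956 -0.3626  0.02  ]
red1 [ 0.4917 -0.1586  0.02  ]
red2 [ 0.4061 -0.165   0.02  ]
[[ 0.     1.    -0.002]
 [ 1.    -0.     0.   ]
 [ 0.    -0.002 -1.   ]]
```

```bash
python3 - <<'E'
from h import *
import json
rot=robot.get_tool_rot()
for i,p in enumerate([(0.53,-0.05,0.25),(0.53,-0.38,0.25)]):
    robot.move_to(p,rot)
    m=robot.camera_model("wrist"); im=robot.read_camera("wrist")
    cv2.imwrite(f"pics/w{i+1}.png",cv2.resize(im[:,:,::-1],(784,588),interpolation=cv2.INTER_CUBIC))
    cv2.imwrite(f"pics/raw{i+1}.png",im[:,:,::-1])
    json.dump({k:np.array(v).tolist() for k,v in m.items()},open(f"w{i+1}.json","w"))
print(robot.get_time())
E
```

```text
2.1667
```

View pics/w1.png

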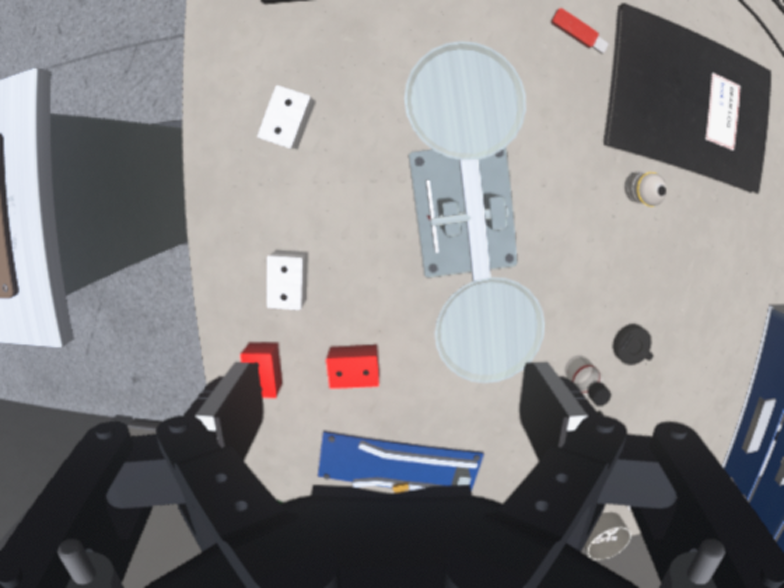

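View pics/w2.png

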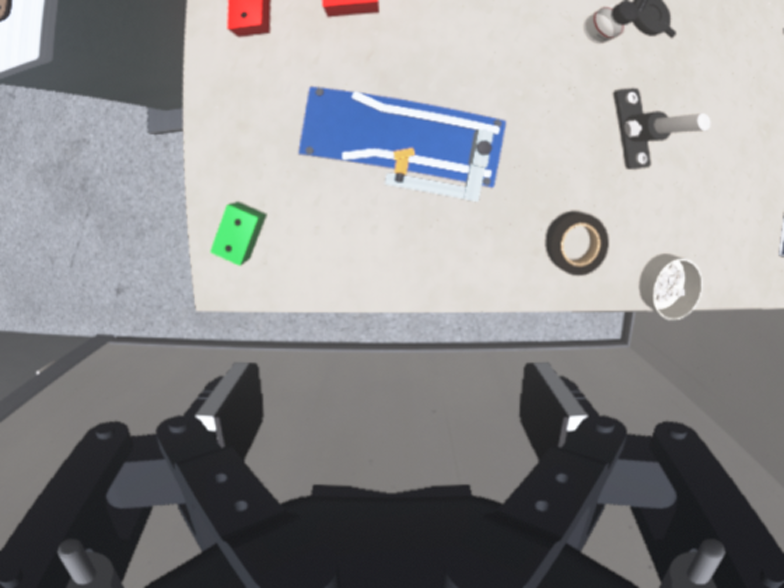

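```bash
python3 - <<'E'
import cv2,numpy as np
a=cv2.imread("pics/raw1.png");b=cv2.imread("pics/raw2.png")
c1=cv2.resize(a[50:230,170:240],None,fx=3.3,fy=3.3,interpolation=cv2.INTER_CUBIC)
cv2.imwrite("pics/c1.png",c1)
cv2.imwrite("pics/c2.png",cv2.resize(b[55:150,205:370],None,fx=4.8,fy=4.8,interpolation=cv2.INTER_CUBIC))
cv2.imwrite("pics/c3.png",cv2.resize(a[20:280,270:400],None,fx=2.3,fy=2.3,interpolation=cv2.INTER_CUBIC))
E
```

```text
(no output)
```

View pics/c1.png

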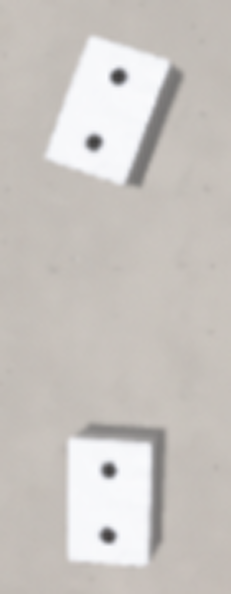

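View pics/c2.png

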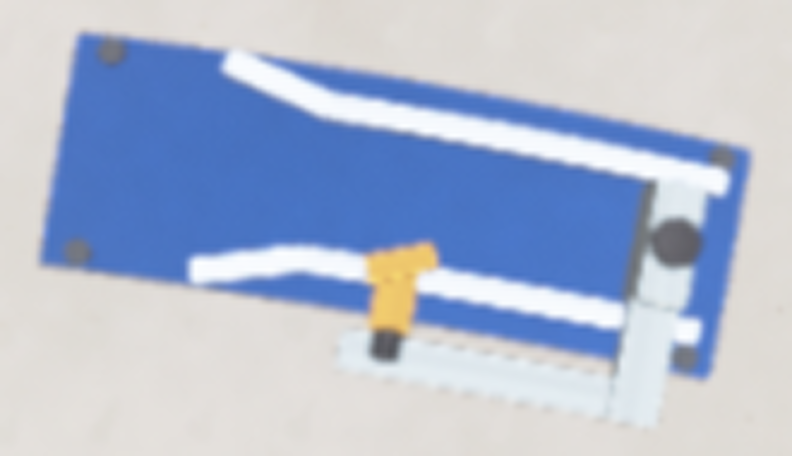

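View pics/c3.png

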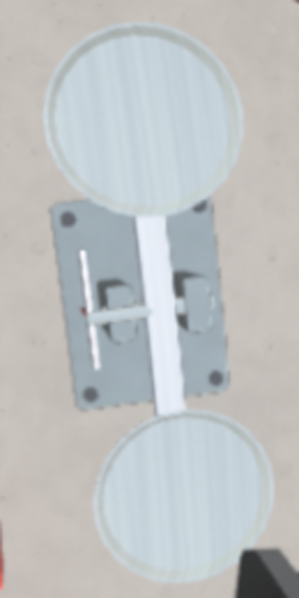

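```bash
cat > meas.py <<'E'
from h import *
import json
m1=json.load(open("w1.json"));m2=json.load(open("w2.json"))
def f(m,pts,o,k,z): return np.array([toplane(m,(o[0]+(u+.5)/k-.5,o[1]+(v+.5)/k-.5),z) for u,v in pts])
B=[]
for pts in ([(92,36),(171,62),(125,186),(45,157)],[(68,437),(152,440),(150,565),(68,561)]):
    P=f(m1,pts,(170,50),3.3,.03)
    d=P[0]+P[1]-P[2]-P[3]
    print("block",P.mean(0).round(4),"long axis deg",np.degrees(np.arctan2(d[1],d[0])).round(1),np.linalg.norm(P-np.roll(P,1,0),axis=1).round(4))
pan=f(m1,[(143,119),(184,495)],(270,20),2.3,.078); print(pan.round(4),np.linalg.norm(pan[0]-pan[1]),pan.mean(0), np.degrees(np.arctan2(*(pan[0]-pan[1])[1::-1])))
H=f(m2,[(78,33),(750,150),(710,378),(40,264)],(205,55),4.8,.006)
ax=(H[1]+H[2]-H[0]-H[3])/2; L=np.linalg.norm(ax); ax/=L
print("holder",H.round(4),L,np.linalg.norm(H[0]-H[3]),np.linalg.norm(H[1]-H[2]),np.degrees(np.arctan2(ax[1],ax[0])))
org=H.mean(0)+ax*0.060; org[2]=0; print("org",org.round(4),"mouth",(org-ax*.104).round(4))
n=np.array([-ax[1],ax[0],0])
for nm,pts,z in [("facetop",[(655,182),(637,298)],.024),("wallLtop",[(232,58),(335,103),(725,180)],.014),("wallRtop",[(192,268),(295,255),(695,330)],.014),("screw",[(676,243)],.037),("catch",[(370,268),(398,283),(434,245),(437,262)],.021)]:
    q=f(m2,pts,(205,55),4.8,z)-org; print(nm,np.stack([q@ax,q@n],1).round(4).tolist())
E
python3 meas.py
```

```text
block [0.4447 0.0625 0.03  ] long axis deg 68.5 [0.0448 0.0296 0.0452 0.0306]
block [ 0.4407 -0.0749  0.03  ] long axis deg 86.1 [0.0461 0.0306 0.0459 0.0308]
[[ 0.5812  0.067   0.078 ]
 [ 0.6048 -0.0984  0.078 ]] 0.16709321153497073 [ 0.59298277 -0.01568219  0.078     ] 98.13979798397745
holder [[ 0.4611 -0.2383  0.006 ]
 [ 0.6273 -0.2663  0.006 ]
 [ 0.6181 -0.3245  0.006 ]
 [ 0.4514 -0.2965  0.006 ]] 0.16878673525911725 0.059072574308776826 0.05892730835938281 -9.53068495877332
org [ 0.5986 -0.2913  0.    ] mouth [ 0.496  -0.2741  0.    ]
facetop [[-0.0012, 0.014], [-0.0005, -0.0142]]
wallLtop [[-0.1046, 0.027], [-0.0785, 0.0198], [0.0174, 0.0195]]
wallRtop [[-0.1056, -0.0254], [-0.0817, -0.0185], [0.0169, -0.0186]]
screw [[0.0039, -0.0004]]
catch [[-0.0635, -0.0188], [-0.0564, -0.0212], [-0.0496, -0.0108], [-0.0482, -0.0147]]
```

```bash
cat >> h.py <<'E'
def snap(n,name,crop=None,k=1.4):
    im=robot.read_camera(n)[:,:,::-1]
    if crop: im=im[crop[1]:crop[3],crop[0]:crop[2]]
    cv2.imwrite(f"pics/{name}.png",cv2.resize(im,None,fx=k,fy=k,interpolation=cv2.INTER_CUBIC))
BC=np.array([.5930,-.0157]); BY=np.array([np.cos(np.radians(98.1)),np.sin(np.radians(98.1))])
PL=BC+.085*BY; PR=BC-.085*BY
HO=np.array([.5986,-.2913]); HA=np.radians(-9.53); HX=np.array([np.cos(HA),np.sin(HA)]); HN=np.array([-HX[1],HX[0]])
def go(xy,z,yaw): robot.move_to((xy[0],xy[1],z),down(yaw))
def line(xy,z,rate=.15,f=None,yaw=None): return robot.servo_line((xy[0],xy[1],z),None if yaw is None else down(yaw),rate=rate,f_stop=f)
def st(s=""): print(s,robot.get_time(),robot.get_position().round(4),round(robot.get_width(),4),robot.get_wrist_force().round(2))
E
python3 - <<'E'
from h import *
b=np.array([.4447,.0625]); y=np.radians(68.5-90)
robot.grip(.06,30)
go(b,.12,y); st("above")
snap("wrist","w3")
r=line(b,.007,.12,8); st(r)
robot.grip(0,30); st("grip")
line(b,.13,.2); st("lift")
snap("side","s3",(150,120,400,330),3)
E
```

```text
above 4.2583 [0.4456 0.062  0.1207] 0.0599 [ 0.41  0.32 -0.71]
False 5.4 [0.4454 0.0624 0.0076] 0.0599 [-0.07 -0.54 -0.4 ]
grip 5.775 [0.4455 0.0625 0.0078] 0.0295 [-0.7   0.55  2.77]
lift 6.5417 [0.4435 0.0626 0.1285] 0.0295 [-0.14  0.13 -1.17]
```

View pics/w3.png

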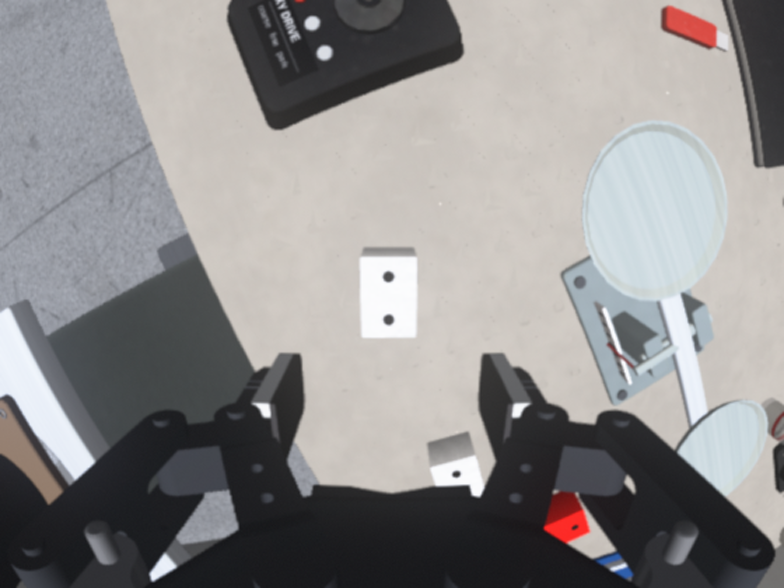

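View pics/s3.png

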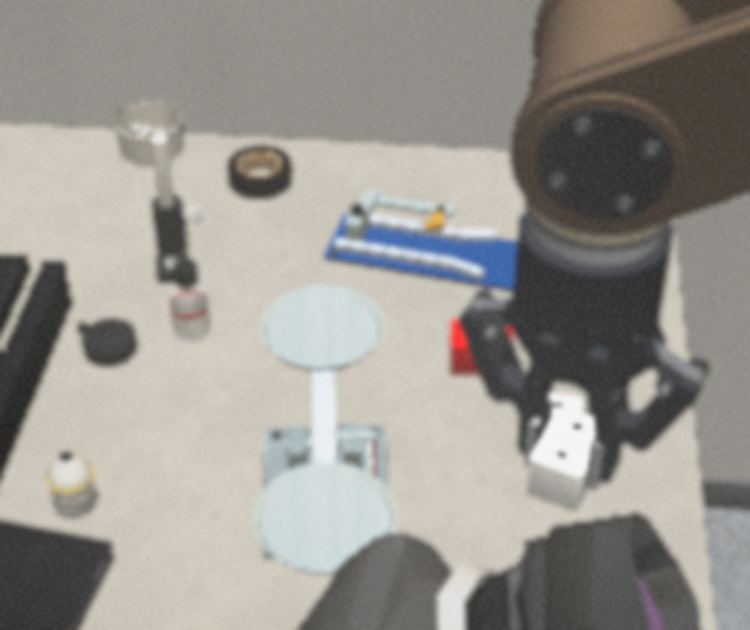

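```bash
python3 - <<'E'
from h import *
y=np.radians(8.1)
go(PL,.14,y); st("above pan")
r=line(PL,.074,.08,8); st(r)
robot.grip(.046); st("open")
line(PL,.15,.2); st()
b=np.array([.4407,-.0749]); y2=np.radians(-3.9)
robot.grip(.06)
go(b,.12,y2)
snap("wrist","w4"); 
r=line(b,.007,.12,8); st(r)
robot.grip(0,30); st("grip")
line(b,.14,.2); st("lift")
snap("side","s4",(150,120,400,330),3)
E
```

```text
above pan 7.2 [0.5798 0.0685 0.1375] 0.0291 [ 0.04  0.21 -1.01]
False 8.175 [0.5815 0.0685 0.0744] 0.0295 [-0.17 -0.47 -2.07]
open 8.4833 [0.5815 0.0684 0.0747] 0.0457 [ 0.38 -0.05  0.  ]
 9.0167 [0.5808 0.0685 0.1498] 0.0464 [-0.92 -0.49 -1.19]
False 11.275 [ 0.4414 -0.0751  0.0076] 0.0599 [-0.52 -1.26 -0.74]
grip 11.65 [ 0.4414 -0.0752  0.0078] 0.0291 [-0.2   0.14  4.6 ]
lift 12.4667 [ 0.4395 -0.0744  0.1384] 0.0295 [-0.05  1.37 -2.27]
```

View pics/w4.png

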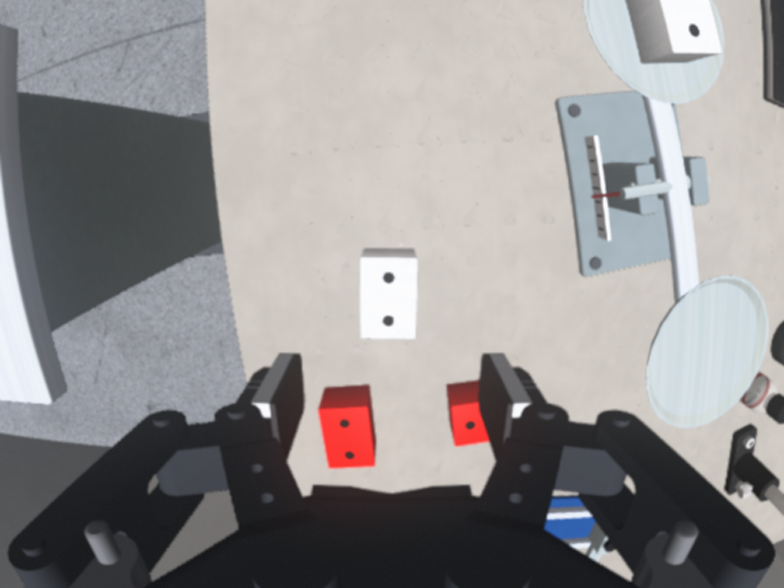

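View pics/s4.png

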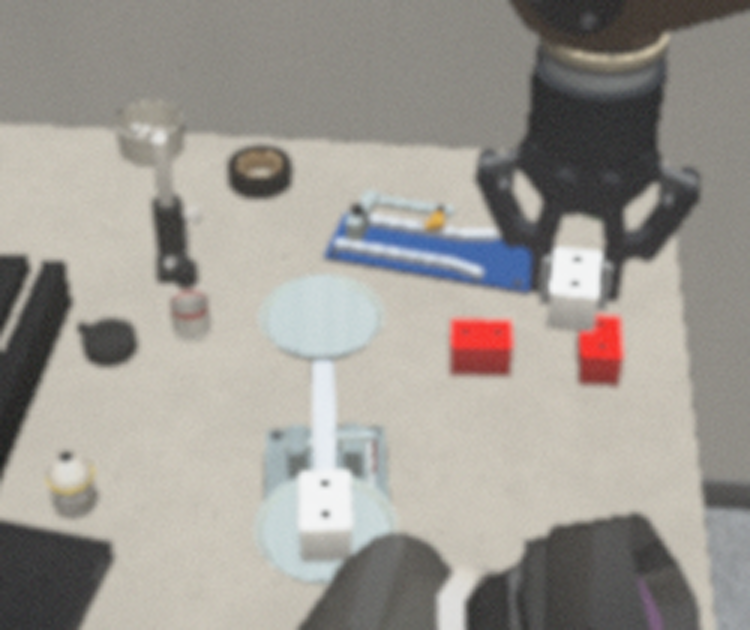

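```bash
python3 - <<'E'
from h import *
y=np.radians(8.1)
go(PR,.15,y); st("above pan")
r=line(PR,.090,.06,6); st(r)
robot.grip(.046); robot.sleep(.2); st("open")
line(PR,.16,.2); 
robot.move_to((.50,-.10,.22),down(y)); robot.sleep(.2); st()
snap("side","s5",(150,120,400,330),3)
snap("wrist","w5")
E
```

```text
above pan 13.225 [ 0.6036 -0.0994  0.1478] 0.0297 [-0.26  0.   -1.81]
False 14.375 [ 0.6055 -0.1     0.0907] 0.0291 [ 0.46  0.31 -0.  ]
open 14.8833 [ 0.6051 -0.0999  0.0901] 0.0458 [-0.1   0.87 -0.62]
 16.1333 [ 0.5002 -0.0999  0.2184] 0.0459 [ 0.2  -0.08  0.63]
```

View pics/s5.png

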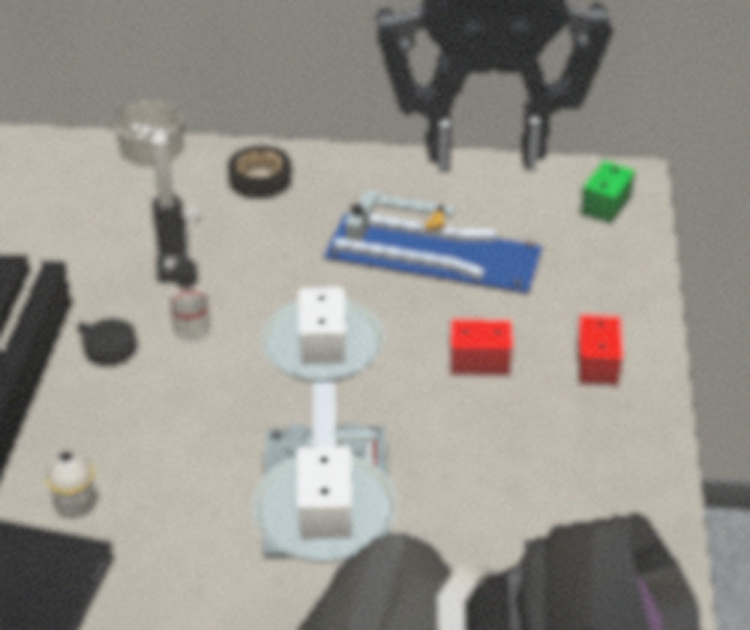

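View pics/w5.png

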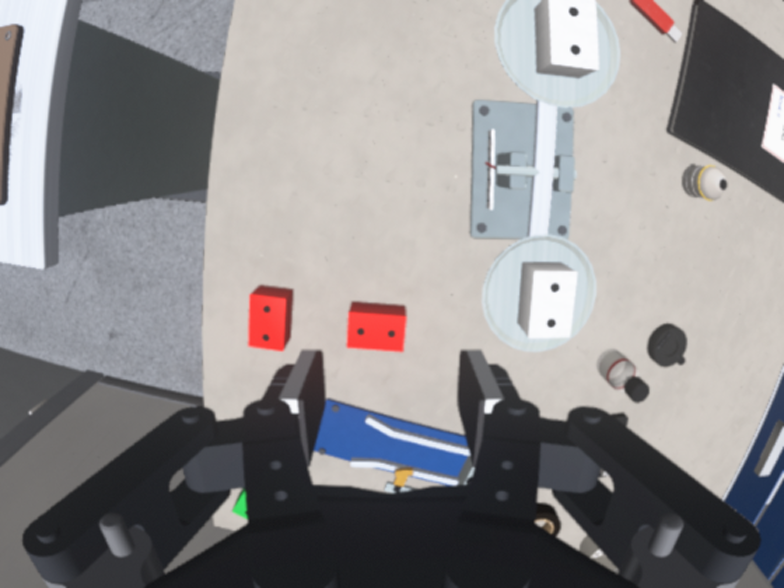

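The side view shows the far (−y) pan has dropped: its centre row went from 315 to 338, while the near pan rose from 530 to 503. The scale pointer flipped to the other side as well, so block 2, on the −y pan, is the heavier one.

```bash
python3 - <<'E'
from h import *
y=np.radians(8.1)
p=np.array([.6053,-.1000])
go(p,.13,y)
r=line(p,.0705,.1,8); st(r)
robot.grip(0,30); st("grip")
line(p,.16,.12); st("lift")
yh=HA-np.pi/2
mth=HO-.118*HX
print(robot.ik((*mth,.12),down(yh)),robot.ik((*mth,.12),down(yh+np.pi)))
go(mth,.12,yh); st()
snap("side","s6",(150,120,400,330),3)
snap("wrist","w6")
E
```

```text
False 17.5833 [ 0.6057 -0.1002  0.0711] 0.0461 [ 0.6  -0.68 -0.06]
grip 17.8583 [ 0.606  -0.1003  0.0718] 0.0292 [-0.86  0.21  3.38]
lift 18.7583 [ 0.6045 -0.0997  0.1587] 0.0292 [-0.73  0.71 -1.89]
[-6.96500553e-01  1.41003029e-01  1.96478901e+00 -8.88178420e-16
  1.03580062e+00  1.04062565e+00] [-0.69650055  0.14100303  1.96478901  0.          1.03580062 -2.100967  ]
 20.1083 [ 0.4823 -0.2715  0.1198] 0.0296 [ 0.03  0.24 -1.44]
```

View pics/s6.png

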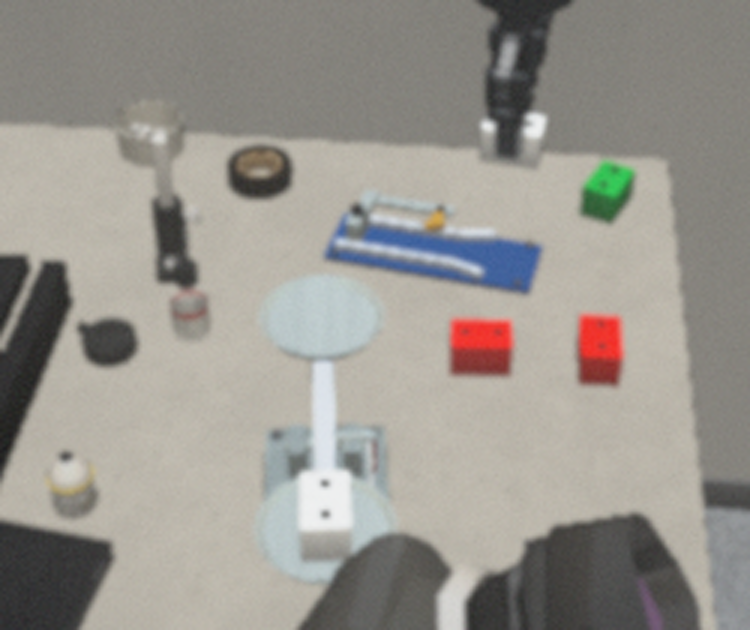

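View pics/w6.png

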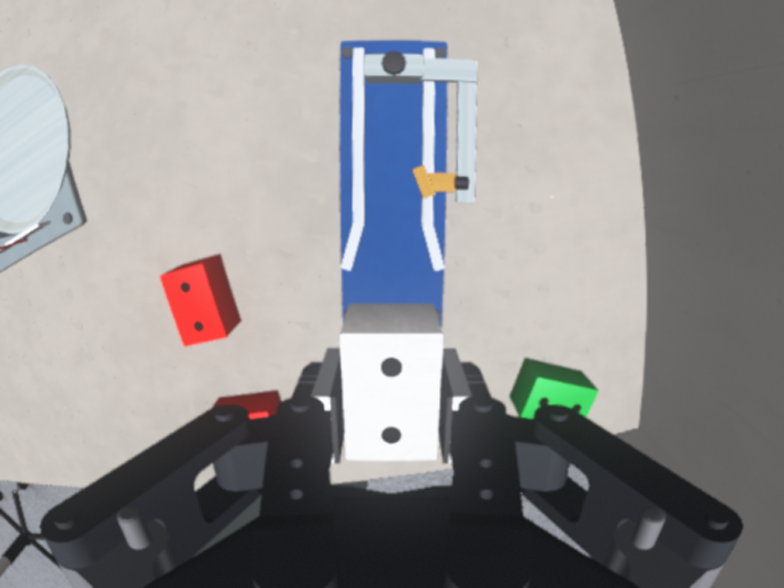

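```bash
python3 - <<'E'
from h import *
mth=HO-.118*HX
r=line(mth,.0130,.06,5); st(r)
robot.grip(.046); st("open")
line(mth,.09,.15)
snap("wrist","w7")
snap("scene","s7",(230,200,400,360),4)
E
```

```text
True 21.8417 [ 0.4823 -0.2718  0.015 ] 0.0293 [ 0.45 -0.22  4.73]
open 22.15 [ 0.4805 -0.2703  0.0129] 0.0459 [1.2  0.44 0.12]
```

View pics/w7.png

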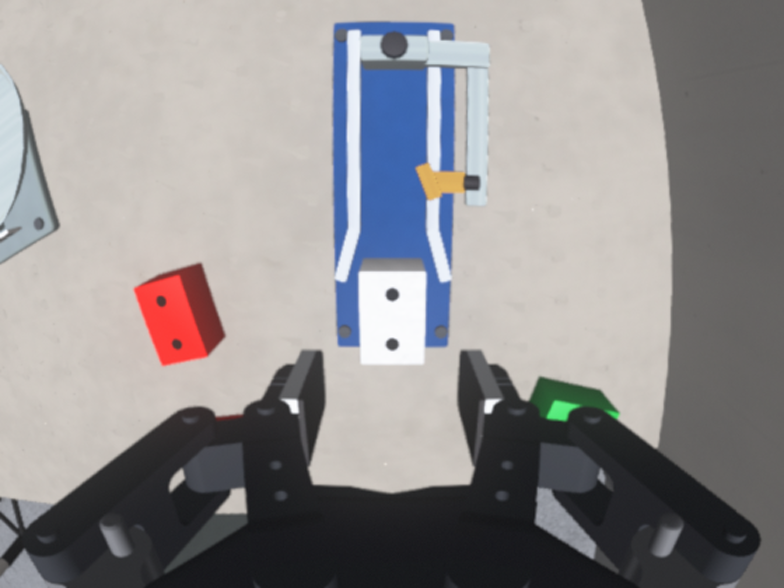

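View pics/s7.png

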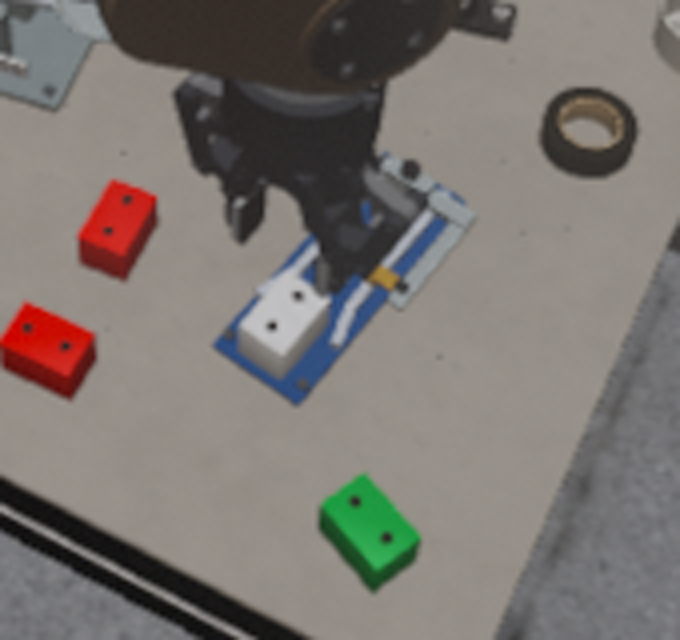

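```bash
python3 - <<'E'
from h import *
yh=HA-np.pi/2
o=HO+.007*HN
s=o-.168*HX
go(s,.09,yh); robot.grip(0,30); st("closed")
line(s,.018,.15); st()
r=line(o-.075*HX,.018,.05,10); st(r)
q=robot.get_position()[:2]-HO; print(q@HX,q@HN)
snap("wrist","w8")
E
```

```text
closed 23.7333 [ 0.4343 -0.2567  0.09  ] 0.0001 [-0.82  0.32  0.85]
 24.3667 [ 0.4344 -0.2569  0.0184] -0.0001 [ 0.37 -0.18  0.2 ]
False 26.375 [ 0.5257 -0.2722  0.0181] 0.0004 [-0.53  1.32  0.04]
-0.0750225299971031 0.00682303700413851
```

View pics/w8.png

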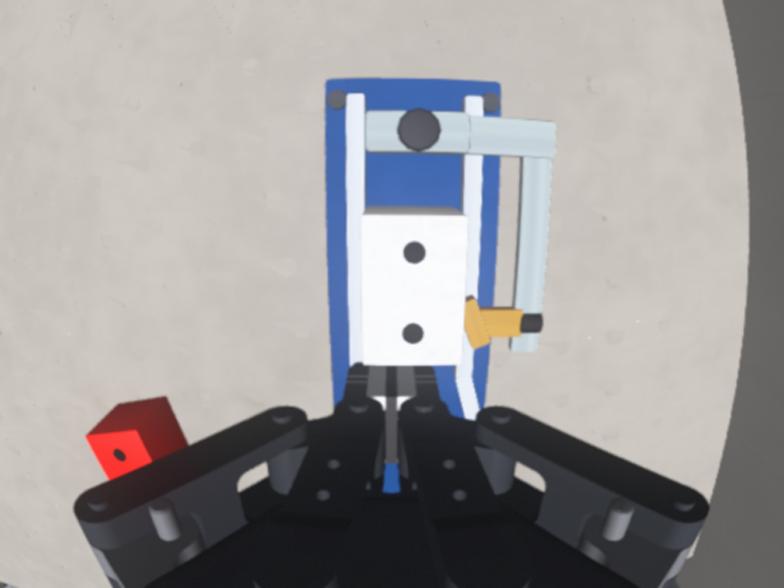

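```bash
python3 - <<'E'
from h import *
o=HO+.007*HN
for i in range(3):
    r=line(o-.042*HX,.018,.02,9); st(r)
    q=robot.get_position()[:2]-HO; print(q@HX,q@HN)
    if r: break
snap("wrist","w9")
E
```

```text
True 27.4 [ 0.5428 -0.2747  0.0175] 0.0002 [-0.14 -0.1   0.4 ]
-0.05777478296192449 0.007157016293172338
```

View pics/w9.png

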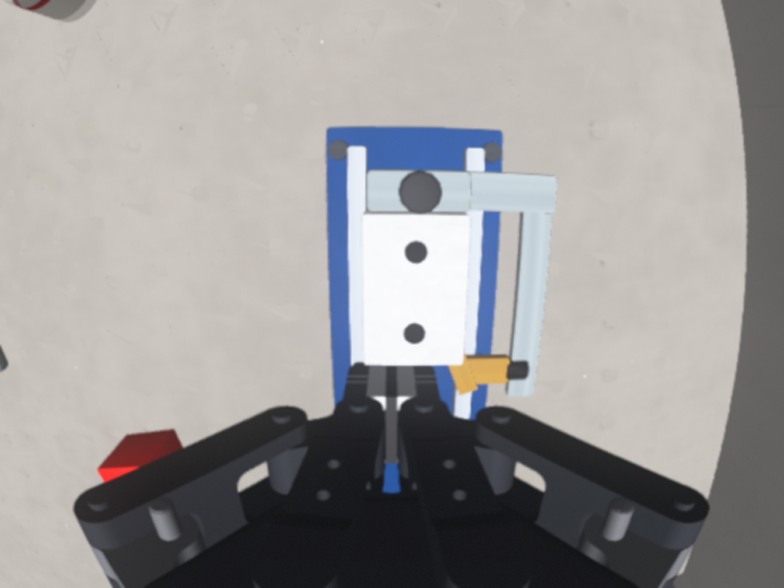

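```bash
python3 - <<'E'
from h import *
o=HO+.007*HN
r=line(o-.050*HX,.018,.015,9); st(r)
q=robot.get_position()[:2]-HO; print(q@HX,q@HN)
line(o-.070*HX,.018,.08); line(o-.075*HX,.15,.2)
robot.move_to((*(HO-.07*HX),.17),down(HA-np.pi/2))
snap("wrist","w10"); 
robot.move_to((.55,-.05,.28),down(HA-np.pi/2+.6)) ; st()
snap("side","s10",(150,120,400,330),3); snap("scene","sc10",(150,130,430,370),2.5)
E
```

```text
True 27.8583 [ 0.5427 -0.274   0.0161] -0.0001 [-0.93  1.13  0.57]
-0.05795257113946973 0.007801450145727947
 30.2583 [ 0.5496 -0.0506  0.2788] -0.0003 [-0.68 -0.01 -0.53]
```

View pics/w10.png

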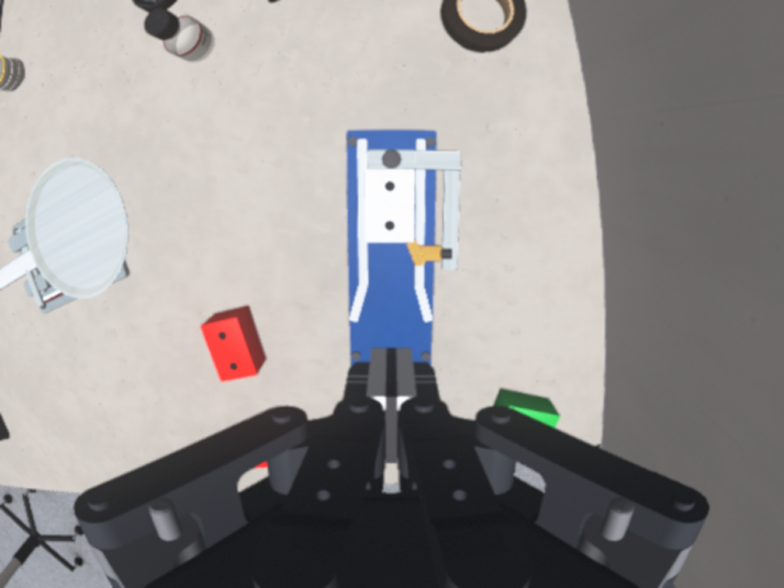

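View pics/s10.png

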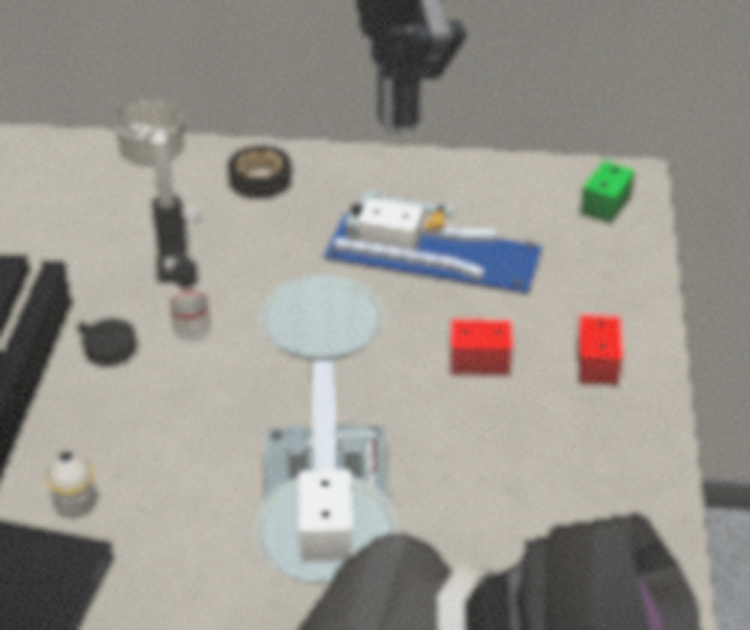

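View pics/sc10.png

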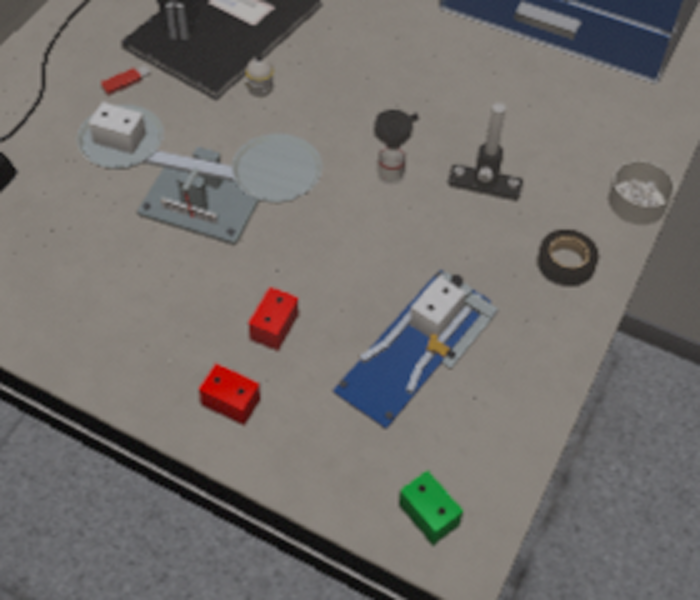

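```bash
python3 - <<'E'
from h import *
robot.move_to((*(HO-.135*HX),.10),down(HA-np.pi/2)); robot.sleep(.3); st()
snap("wrist","w11",(220,20,360,170),4)
E
```

```text
31.7917 [ 0.4662 -0.2685  0.1007] -0.0001 [-0.37  0.29 -0.2 ]
```

View pics/w11.png

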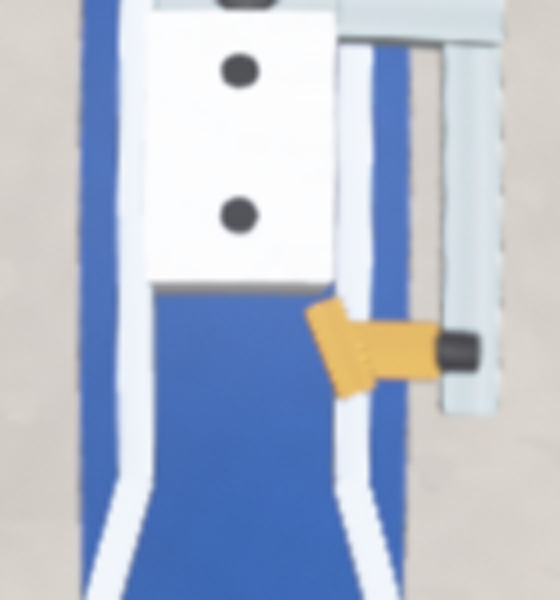

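```bash
python3 -c "
from rig import robot
print(robot.close_job(),robot.get_time())"
```

```text
the job is handed in; nothing more can be done
the job is handed in; nothing more can be done
```

The job is done and handed in at about 32 s on the robot clock. The heavier block is home in the blue holder with the catch out behind it, and the lighter one is still lying on its pan.

- **Weighing:** I put one white block on each pan and let go of both. The beam tipped to the −y pan, which the pans and the scale pointer both showed, so the block that started nearest the red ones is the heavier.
- **Seating:** I set that block down on the holder's base just outside the channel, 14 mm further back than the given mouth point, so the fingers cleared the flared walls. I then slid it in from behind with closed fingers. Two pushes set to stop at a 9 N force change ended within 0.2 mm of each other, so the block is solidly against the stop.
- **Last pictures:** The brass nose stands roughly 5 mm inside the channel, just behind the block's rear end. The lighter block lies flat on its lowered pan. The tape, bottle, objective and the red and green look-alikes are where they stood, and the robot touches nothing.
- **Limits of the checks:** The highest contact force I read was about 5 N, when the block was set down on the holder. I did not log force during the pushes and relied on the 9–10 N stop setting. No check failed or disagreed.

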